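Shim the pouring plate up with a levelling wedge and hold it

ROBOT

A 7-joint arm with a two-finger parallel gripper is mounted at the origin on a cart in front of the work surface, level with it; the furniture and walls round the work are solid. World frame = base frame: x ahead of the robot, y to its left, z up, the work surface at z = 0. Lengths are in mm, angles in rad, forces in N, time in s.
With the tool pointing down it reaches from about 425 to 1025 mm from the base axis. Payload 9.4 kg.
Tool frame: the origin (TCP) lies midway between the tips of the shut fingers; the grasp point (between the pads) lies 19 mm behind it; z points along the fingers, y is the line along which they close (so a half turn about z gives the same grasp; the last joint's range is limited). The gripper opens to 85 mm and grips with 20 to 120 N. Pads are 22 mm wide; open, the fingers measure 114 mm over their backs; the gripper's body (76 mm by 85 mm) begins 54 mm behind the grasp point. The pads swing forward as they close: fully open they stand 13 mm farther back than shut.
Start: joints at [-1.325, 0.599, -0.003, 1.599, 0.002, 0.943, -0.08], TCP at [229.991, 687.552, 231.275] pointing down, gripper open.
Joint ranges: [-2.57, 2.57], [-0.35, 1.97], [-1.29, 1.29], [0.11, 2.56], [-1.05, 4.19], [0.11, 1.86], [-2.63, 2.63]. Speed limits (rad/s): [2.22, 2.22, 3.01, 3.01, 3.14, 3.14, 3.14].

INTERFACE

Orientations are given as a unit quaternion [w, x, y, z].
In Python, from workcell import status, viewer, job gives the robot as it stands.
- The arm moves only by the tool drive_tool, never from a script. Its argument "deltas" is a list of rows, each a list of 7 numbers: the shift along the tool's x, y, z in mm, then the turn, a rotation vector about the tool's x, y, z in degrees, then the opening, from 0 (shut) to 1 (fully open). In form: [[dx, dy, dz, rx, ry, rz, fingers], ...]. A call has 1 to 10 rows; each row shifts and turns the commanded pose from where the row before left it, along the tool's axes as they then stand; what a row does not reach is not made up. A row lasts 1/8 s, in which the tool goes at most 62.5 mm and 10.7 degrees, less where a joint would pass 70% of its speed; a pose out of reach is approached as far as the arm can. A call is refused whole if a number of a shift passes 62.5 or a number of a turn 10.7, either way. A call with a gripper value outside its range is refused whole. The fingers move at their own pace and stop on an object; "grip_force" is the grip in N (left out, the last holds). Time passes only in rows, so rows that do not move let the fingers close. It gives the time, the measured TCP pose, the force, the opening and the grip force at its end, in the units of the state.
- status.observe(): the state, without advancing time (a new reading comes with each control period).
- viewer.camera(name): name is "side" or "top"; returns a dict with "pixels" (400x640x3 uint8, blue, green, red), "K" (3x3 intrinsics, pixels), "rvec" (rotation vector, rad) and "tvec" (3), from world to camera coordinates, as OpenCV has them. Camera axes: x right, y down, z forward; pixel columns grow to the right and rows downward; lengths in mm; the calibration is good to about 2 mm. A picture is of the moment at which its call begins. There is no depth.
- job.hand_in(): hands the job in; it is judged then, once.
The state is a dict: "clock": time; "q": joint angles; "dq": joint speeds; "joint_efforts": joint torques, N m; "position": TCP position; "tool_rot": TCP orientation; "force": force on the tool from outside, world axes, zero at the start; "wrist_torque": the same for the moment, N m; "opening": finger opening in mm; "gripper_force": force on a finger pad.
Only numpy, scipy, OpenCV 4.12 (cv2) and the standard library are available. Lean on these libraries where they do the work, as an engineer would, in place of code of your own. Each camera call takes 0.05 s, during which the arm holds its last target. There are 200 camera calls.

TASK

Free the clamped pouring plate: turn the red clamp knob clockwise until its arm points at the green index mark. Then pick up the orange levelling wedge and push it, lying flat on the worktop and thin end first, straight in under the middle of the plate's front edge until that edge has just lifted off its rails, by about 4 mm. Finish while still gripping the wedge there, so that the wedge alone carries the edge, and do not disturb the dish on the plate, the tape roll or the spare dish.

Things in the scene. Friction and masses are not known exactly. Their poses are not given: they have to be found in the camera images.
- stand: Fixed dark steel stand on the worktop; place and yaw vary. Origin on the worktop under the plate's middle; x from the plate's front edge to its hinge at the back, y left, z up. The plate rests on two rails along x, 14 mm wide, 10 mm high, centred at y = -74 and +74 mm. Between them (y -67 to +67 mm) the space under the plate is open from the front, down to the bare worktop.
- plate: White-topped aluminium plate, 190 x 160 x 8 mm, 0.4 to 0.85 kg, hinged at its back edge so that its front edge can rise. Origin on the hinge axis, at stand x = 100, y = 0, z = 14 mm; front edge at stand x = -95 mm. At rest level, underside 10 mm, top 18 mm above the worktop. Falls back when nothing carries it. Cannot rise while the clamp arm lies over it.
- plate_lip (a point): Middle of the lower front edge of the plate (moves with it). Height above the worktop: 10 mm at rest on the rails, 14 mm when lifted by 4 mm.
- clamp (a joint): Angle of the clamp knob, rad, range 0 to 2.4, grows clockwise seen from above. 0: arm along stand +y, over the plate; 1.40: arm points at the green mark (plate free). Starts between 0 and 0.35. Stays where it is left; friction 0.05 N m. A gripped turn of 1.4 rad suffices.
- clamp_grip (a point): On the vertical axis of the red clamp knob at the middle of its upright grip bar, 44 mm above the worktop, on the right of the stand at its x = -45, y = -118 mm. Bar 13 mm wide, 40 mm long, heights 30 to 58 mm; its long side and a white line on top run along the arm, as does the point's y axis. Below it a black disc 42 mm across, top at 31 mm.
- clamp_tip (a point): Free end of the red clamp arm, 53 mm from the knob's axis, 21 mm above the worktop. Arm 12 mm wide, 5 mm thick.
- green_mark (a point): Middle of the green index mark (17 x 6 mm line) on the grey tongue of the stand, 9 mm above the worktop, 61.5 mm from the knob's axis.
- wedge: Orange loose wedge, 0.1 kg, 28 wide, 106 long. Origin on its underside below the middle of the grip block; x to the thin end, z up. Grip block x -18..18, 38 high, black lines on its sides. Ramp 20 high at x = 18, falling evenly (0.228 mm per mm) to 4 at the thin end x = 88; it is 14 high 44 from the thin end. Starts left or right of the stand, thin end roughly away from the robot. Sizes in mm.
- wedge_tip (a point): Middle of the thin end of the wedge, on its underside, 88 mm from the body origin along x.
- agar_dish: Loose flat round dish with pinkish contents, 58 mm across, 15 mm high, standing on the plate near its middle. Origin: centre of its underside.
- tape: Loose roll of tan tape lying flat, about 103 mm across and 25 mm high, on the side of the stand where the wedge is not. Origin: centre of its underside. Leave alone. Also keep clear of the fixed microscope at the left back: centre 0.74 m ahead of the robot and 0.40 m to its left, 382 mm tall, eyepieces reaching to 0.58 m ahead.
- spare_dish: Loose clear dish, 58 mm across, 15 mm high, right of the stand. Leave alone.
Not all that is in view belongs to the job. Several things have the shape of the wedge; the one meant has the colours described above.

How it is judged (in metres and radians):
On the way, in this order (a step that is already met when the one before it is completed fails the run):
1. the clamp arm points at the green mark, with the plate still down on its rails (value of joint clamp between 1.25 and 1.55 rad and height (world z) of plate_lip below 0.0108 m), for 0.3 s.
2. the wedge has lifted the plate's front edge by 1.5 to 6.5 mm (height (world z) of plate_lip between 0.0115 and 0.0165 m and contact force between wedge and plate above 0.5 N), for 0.2 s.
At the end, for the whole second after the job is handed in: Clamp arm at the green mark (0.15 rad); plate's front edge raised 1.5 to 6.5 mm, carried by the wedge, untouched by the arm; wedge flat on the worktop, still, within 40 mm of the plate's middle line, straight to 0.35 rad, held by the fingers; dish on the plate moved under 25 mm (all of step 2 and value of joint clamp between 1.25 and 1.55 rad and contact force between the fingers and wedge above 2 N and contact force between each of the arm, the fingers and plate below 0.5 N and height (world z) of wedge below 0.004 m and angle between wedge's own z axis and vertical below 0.06 rad and linear speed of wedge below 0.02 m/s and y of wedge in the frame of stand between -0.04 and 0.04 m and angle between the x axis of wedge and the x axis of stand, either way round below 0.35 rad and distance of agar_dish from where it was at the start of the episode below 0.025 m); the arm keeps its last pose, push and grip.
It fails at once if the plate is forced up while the clamp arm is off its mark (height (world z) of plate_lip above 0.013 m and not (value of joint clamp between 1.25 and 1.55 rad)).
It fails at once if the dish on the plate is displaced (distance of agar_dish from where it was at the start of the episode above 0.03 m).
It fails at once if the tape roll or the spare dish is displaced (distance of any of tape, spare_dish from where it was at the start of the episode above 0.03 m).
It also fails if it takes over 56 s, if anything falls off the work surface, if the arm or the gripper's body presses on something with over 40 N, if the wrist force passes 120 N, or if a joint passes its speed limit or range.

## Working session

There is one attempt and no reset: what is moved stays moved. The work goes in short steps, Python scripts to look and compute and a tool call to move; the robot and the scene stay as the last step left them, time stands still between calls to the robot, and variables do not carry over. Pictures are saved under pics/ and viewed, at most 10 in all, crops included, and the job is handed in when it is done.

Besides the shell and the picture viewer there is one more tool, called after "Emit:" by a JSON object that holds its "name" and its "arguments", one argument or row to a line. drive_tool: Moves the arm, as the interface text tells. Its arguments: {"type":"object","properties":{"deltas":{"type":"array"},"grip_force":{"type":"number"}},"required":["deltas"]}

```bash
mkdir -p pics; ls; cat > h.py <<'E'
import numpy as np, cv2, pickle
from workcell import status, viewer, job
def shot(n,f=None):
    c=viewer.camera(n); c={k:np.array(v) for k,v in c.items()}
    if f: cv2.imwrite('pics/'+f+'.png',c['pixels'])
    return c
def ray(c,p,z):
    R=cv2.Rodrigues(c['rvec'].astype(float))[0]; t=c['tvec'].astype(float).ravel()
    o=-R.T@t; d=R.T@np.linalg.inv(c['K'])@np.array([p[0],p[1],1.])
    return o+d*(z-o[2])/d[2]
def proj(c,P):
    return cv2.projectPoints(np.array(P,float).reshape(-1,1,3),c['rvec'].astype(float),c['tvec'].astype(float),c['K'].astype(float),None)[0].reshape(-1,2)
E
python3 - <<'E'
from h import *
for n in('top','side'):
    c=shot(n,n+'0'); pickle.dump(c,open(n+'0.pkl','wb'))
    R=cv2.Rodrigues(c['rvec'].astype(float))[0]; print(n,-R.T@c['tvec'].ravel(),c['K'][0,0],[ray(c,p,0).round() for p in((0,0),(640,0),(0,400),(640,400))])
print(status.observe())
E
```

```text
pics
top [ 396.0066451   -64.73120261 1474.80030854] 433.3108879637866 [array([1368., 1078.,    0.]), array([ 1411., -1312.,    -0.]), array([-16., 908.,   0.]), array([  -16., -1144.,     0.])]
side [ 648.20049066  577.31932208 1252.15072512] 411.95225981523333 [array([ 2091., -1336.,     0.]), array([ -971., -1123.,     0.]), array([1524.,  455.,    0.]), array([-229.,  546.,    0.])]
{'clock': 0.1, 'q': array([-1.32469823,  0.60001354, -0.00250711,  1.60003383,  0.00181143,
        0.94287781, -0.07977502]), 'dq': array([ 0.00067199, -0.00288963,  0.00209057, -0.00315696,  0.00158385,
        0.0014956 , -0.00038715]), 'joint_efforts': array([ 5.42429538e-03, -7.77982020e+01,  1.57036956e+00, -2.58627963e+01,
        1.27834440e-02,  5.51267993e-03, -1.95601444e-05]), 'position': array([229.89313146, 687.16232345, 230.53237803]), 'tool_rot': array([-2.98754565e-05,  1.60669473e-01,  9.87008043e-01, -6.64941190e-04]), 'force': array([-0.43750597, -0.18153355,  0.85332738]), 'wrist_torque': array([ 0.00328463, -0.05674275,  0.03181425]), 'gripper_force': 0.0, 'opening': 85.15163175999824}
```

View pics/top0.png

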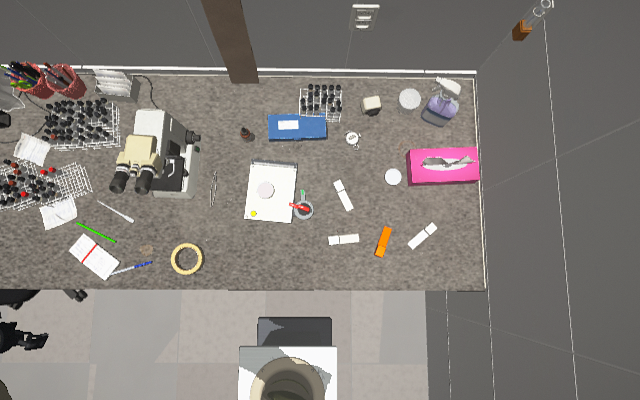

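View pics/side0.png

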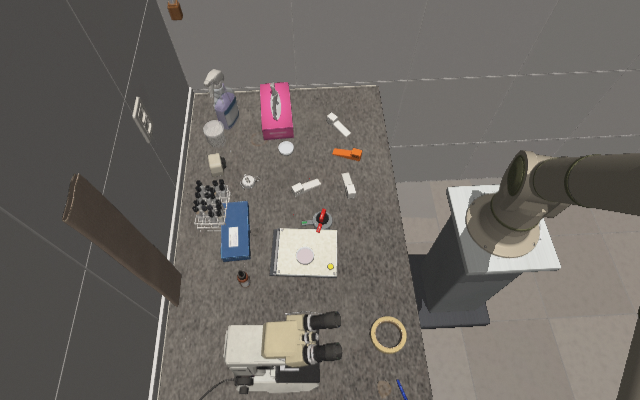

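The top view shows the plate at (271,192), the red clamp knob at (303,208), the green mark just above it, and the tape at (186,259). The clear spare dish is at (393,177). These could be taken for the wedge: white ones at (344,195), (344,239) and (422,236), and the orange one with a block at (383,242). I choose the orange one.

```bash
cat > m.py <<'E'
from h import *
def rect(m,c,z):
    cs,_=cv2.findContours(m.astype(np.uint8),cv2.RETR_EXTERNAL,cv2.CHAIN_APPROX_NONE)
    k=max(cs,key=cv2.contourArea); return k
def pts(m,roi):
    x0,y0,x1,y1=roi; ys,xs=np.nonzero(m[y0:y1,x0:x1]); return np.c_[xs+x0,ys+y0].astype(float)
def masks(c):
    h=cv2.cvtColor(c['pixels'],cv2.COLOR_BGR2HSV).astype(int); H,S,V=h[...,0],h[...,1],h[...,2]
    return dict(red=((H<5)|(H>175))&(S>150)&(V>70),orange=(H>=5)&(H<16)&(S>170)&(V>100),green=(H>45)&(H<85)&(S>100)&(V>50),white=(S<45)&(V>190))
E
python3 - <<'E'
from m import *
R={'top':dict(red=(280,195,320,225),orange=(365,220,400,265),green=(290,180,315,205),white=(238,155,302,228)),
 'side':dict(red=(305,200,335,240),orange=(325,140,370,165),green=(295,212,315,230),white=(268,222,342,282))}
Z=dict(red=40,orange=15,green=9,white=18)
for n in R:
    c=pickle.load(open(n+'0.pkl','rb')); M=masks(c)
    for k,r in R[n].items():
        p=pts(M[k],r)
        w=np.array([ray(c,q,Z[k])[:2] for q in p])
        rr=cv2.minAreaRect(w.astype(np.float32))
        print(n,k,len(p),p.mean(0).round(1),w.mean(0).round(1),[np.round(x,1) for x in rr], cv2.boxPoints(rr).round(0).tolist() if k in('white','orange') else '')
c=[pickle.load(open(n+'0.pkl','rb'))['pixels'] for n in('top','side')]
a=[cv2.resize(c[0][150:270,235:405],None,fx=4.5,fy=4.5,interpolation=cv2.INTER_CUBIC)]
cv2.imwrite('pics/crop0.png',a[0])
a=cv2.resize(c[1][135:285,255:375],None,fx=4,fy=4,interpolation=cv2.INTER_CUBIC); cv2.imwrite('pics/crop1.png',a)
E
```

```text
top red 56 [300.9 207.1] [602.  -37.5] [array([604.5, -31.4]), array([68.9, 14.5]), np.float64(73.6)] 
top orange 45 [382.5 240.2] [ 495.1 -313.3] [array([ 491.1, -314.5]), array([ 30.2, 102. ]), np.float64(69.6)] [[438.0, -311.0], [534.0, -346.0], [544.0, -318.0], [449.0, -283.0]]
top green 8 [302.4 192. ] [658.9 -41.5] [array([658.9, -41.9]), array([14. ,  3.4]), np.float64(0.6)] 
top white 2662 [270.7 192.4] [655.4  66.1] [array([656. ,  51.2]), array([192.5, 198.2]), np.float64(84.9)] [[549.0, -36.0], [746.0, -53.0], [763.0, 138.0], [566.0, 156.0]]
side red 79 [321.1 218.8] [604.1 -34.8] [array([606.2, -31.3]), array([85.1, 15.2]), np.float64(71.0)] 
side orange 224 [348.1 153.2] [ 487.5 -311.4] [array([ 490.5, -317.4]), array([ 49. , 101.9]), np.float64(69.4)] [[434.0, -322.0], [530.0, -358.0], [547.0, -312.0], [451.0, -277.0]]
side green 5 [304. 222.] [661.2 -41.5] [array([661.2, -41.5]), array([ 0. , 13.5]), np.float64(86.7)] 
side white 2583 [306.8 251.6] [656.3  69. ] [array([655.6,  67.5]), array([158.4, 187.5]), np.float64(85.0)] [[555.0, -3.0], [742.0, -20.0], [756.0, 138.0], [569.0, 155.0]]
```

View pics/crop0.png

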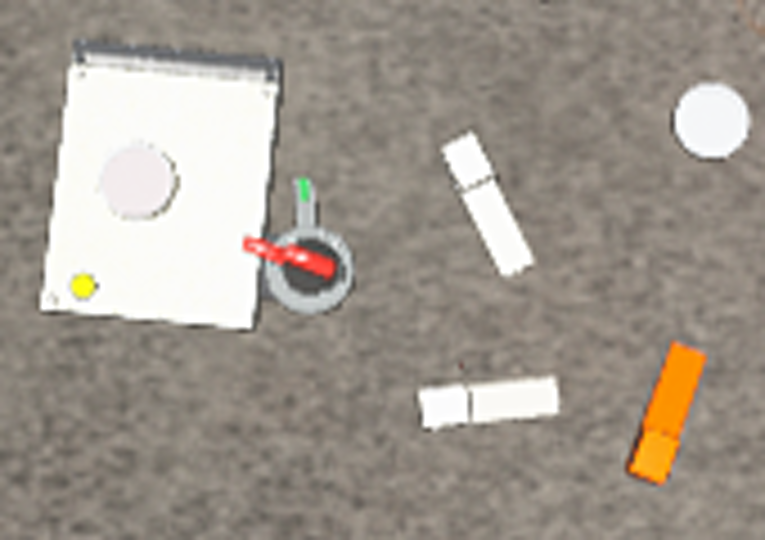

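View pics/crop1.png

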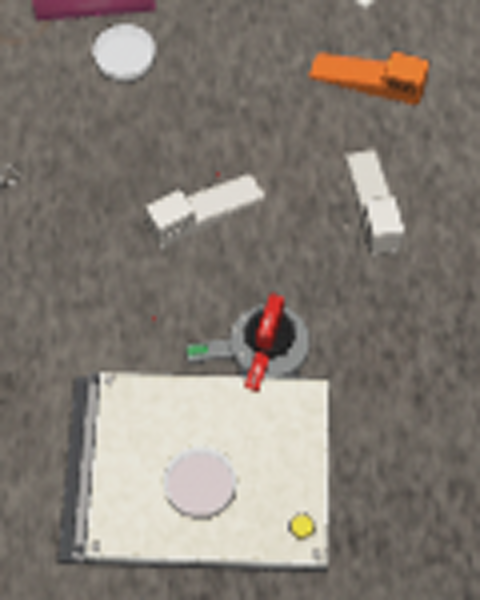

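The crops confirm the layout. The orange wedge has its block toward the robot (crop0 (655,455)) and its thin end at (690,347). The clamp arm runs over the plate, with its tip at (248,244), and the green mark is at (303,190).

```bash
python3 - <<'E'
from m import *
t=pickle.load(open('top0.pkl','rb')); s=pickle.load(open('side0.pkl','rb'))
C0=lambda x,y:(235+(x+.5)/4.5-.5,150+(y+.5)/4.5-.5); C1=lambda x,y:(255+(x+.5)/4-.5,135+(y+.5)/4-.5)
O=np.array([655.8,67.4]);a=-.0907;X=np.array([np.cos(a),np.sin(a)]);Y=np.array([-X[1],X[0]])
K=O-45*X-118*Y; print('knob',K)
for c,p in((t,C0(247,243)),(s,C1(253,387))):
    d=ray(c,p,22)[:2]-K; print('arm tip',d,'clamp',np.arctan2(d@X,d@Y),np.hypot(*d))
for c,p,q in((t,C0(330,265),C0(287,257)),(s,C1(276,300),C1(263,345))):
    A,B=ray(c,p,58)[:2],ray(c,q,58)[:2]; d=B-A; print('bar',(A+B)/2,'clamp',np.arctan2(d@X,d@Y),np.hypot(*d))
for c,b,e,f in((t,C0(655,455),C0(690,347),4),(s,C1(409,68),C1(314,67),4)):
    B,E=ray(c,b,38)[:2],ray(c,e,f)[:2]; d=E-B; print('wedge',B,E,np.hypot(*d),np.degrees(np.arctan2(d[1],d[0])))
for n,c,p,z in(('dish',t,C0(138,180),33),('spare',t,C0(712,120),15)): 
    w=ray(c,p,z)[:2];print(n,w,(w-O)@X,(w-O)@Y)
E
```

```text
knob [600.29703727 -46.0390635 ]
arm tip [15.94605583 47.48275907] clamp 0.2332943710044705 50.08881217515933
arm tip [16.61413827 47.97218888] clamp 0.24270029655379607 50.767711161560726
bar [597.80804928 -45.46565919] clamp 0.0868864484675227 32.09290557244049
bar [601.03214708 -38.42926558] clamp 0.2225133559090997 42.65989601352724
wedge [ 458.87666252 -301.02158141] [ 541.96049368 -334.74473121] 89.6670164207302 -22.091891707247964
wedge [ 458.25927846 -299.8003786 ] [ 540.96217669 -330.82233603] 88.32967348401424 -20.561129163210307
dish [661.70215848  83.39164814] 4.429443465498434 16.460507759370387
spare [ 715.77088326 -353.40740985] 97.83930059034839 -413.6458077719338
```

Emit:
{"name": "drive_tool", "arguments": {
  "deltas": [
    [0,0,-10,0,0,0,1],
    [0,-60,0,0,0,10,1],
    [0,-60,0,0,0,10,1],
    [0,-60,0,0,0,10,1],
    [0,-60,0,0,0,10,1],
    [0,-60,0,0,0,10,1],
    [0,0,0,0,0,10,1],
    [0,0,0,0,0,10,1],
    [0,0,0,0,0,10,1],
    [0,0,0,0,0,0,1]
  ]
}}

```text
clock: 1.35
position: [48.7, 460.1, 241.8]
tool_rot: [-0.0, 0.757, 0.653, 0.0]
force: [-0.3, -0.1, 0.1]
opening: 85.4
gripper_force: 0.0
```

Emit:
{"name": "drive_tool", "arguments": {
  "deltas": [
    [0,0,0,0,0,10.2,1],
    [9,50,0,0,0,0,1],
    [9,50,0,0,0,0,1],
    [9,50,0,0,0,0,1],
    [9,50,0,0,0,0,1],
    [-32,49,0,0,0,0,1],
    [-32,49,0,0,0,0,1],
    [-32,49,0,0,0,0,1],
    [-32,49,0,0,0,0,1],
    [-32,49,0,0,0,0,1]
  ]
}}

```text
clock: 2.6
position: [431.9, 198.3, 241.7]
tool_rot: [-0.0, 0.811, 0.585, 0.0]
force: [0.6, 1.1, -0.3]
opening: 85.4
gripper_force: 0.0
```

Emit:
{"name": "drive_tool", "arguments": {
  "deltas": [
    [-35.5,47.6,0,0,0,0,1],
    [-35.5,47.6,0,0,0,0,1],
    [-35.5,47.6,0,0,0,0,1],
    [-35.5,47.6,0,0,0,0,1],
    [-35.5,47.6,0,0,0,0,1],
    [0,0,50,0,0,0,1],
    [0,0,50,0,0,0,1],
    [0,0,40,0,0,0,1],
    [0,0,0,0,0,0,1]
  ]
}}

```text
clock: 3.72
position: [597.6, -44.6, 99.1]
tool_rot: [-0.002, 0.812, 0.584, -0.002]
force: [0.0, 0.7, 0.1]
opening: 85.2
gripper_force: 0.0
```

```bash
python3 - <<'E'
from m import *
o=status.observe(); print(o['position'],o['tool_rot'],o['q'])
c=shot('side'); cv2.imwrite('pics/s1.png',cv2.resize(c['pixels'][135:300,240:420],None,fx=3.5,fy=3.5,interpolation=cv2.INTER_CUBIC))
E
```

```text
[597.63776214 -44.631078    99.05729135] [-0.00175733  0.81169792  0.58407161 -0.00193728] [-0.24700608  0.65061367  0.34405291  2.01078606 -0.40195363  0.55069313
  0.05604916]
```

View pics/s1.png

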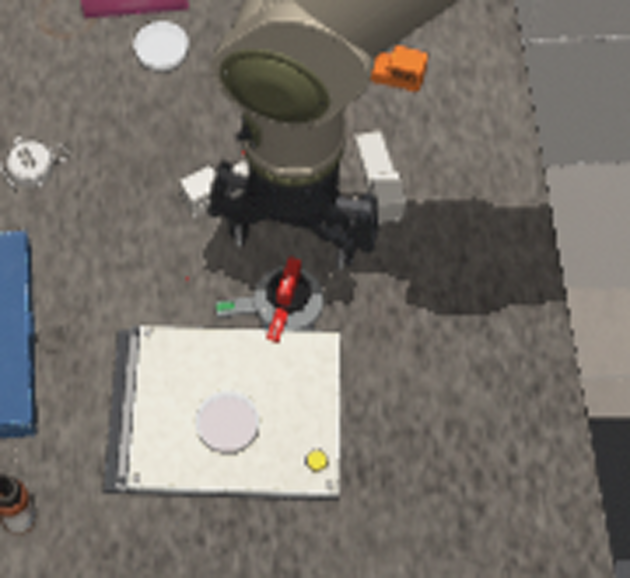

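The open gripper stands centred over the knob: bar at (288,285), fingers at (240,230) and (345,255). I'll descend and grip.

Emit:
{"name": "drive_tool", "arguments": {
  "deltas": [
    [-0.6,2.8,30,0,0,0,1],
    [0,0,25,0,0,0,1],
    [0,0,7,0,0,0,1],
    [0,0,0,0,0,0,0.5],
    [0,0,0,0,0,0,0],
    [0,0,0,0,0,0,0],
    [0,0,0,0,0,0,0],
    [0,0,0,0,0,0,0],
    [0,0,0,0,0,0,0]
  ],
  "grip_force": 40
}}

```text
clock: 4.9
position: [600.8, -45.7, 39.9]
tool_rot: [-0.001, 0.813, 0.583, -0.0]
force: [-4.5, 1.5, 8.9]
opening: 12.0
gripper_force: 42.0
```

Emit:
{"name": "drive_tool", "arguments": {
  "deltas": [
    [0,0,0,0,0,9.5,0],
    [0,0,0,0,0,9.5,0],
    [0,0,0,0,0,9.5,0],
    [0,0,0,0,0,9.5,0],
    [0,0,0,0,0,9.5,0],
    [0,0,0,0,0,9.5,0],
    [0,0,0,0,0,9.7,0],
    [0,0,0,0,0,0,0],
    [0,0,0,0,0,0,0]
  ]
}}

```text
clock: 6.02
position: [601.2, -46.5, 39.9]
tool_rot: [0.0, 0.999, 0.04, -0.0]
force: [-3.0, -0.6, 8.1]
opening: 12.1
gripper_force: 41.9
```

```bash
python3 - <<'E'
from m import *
o=status.observe(); print(o['position'],o['tool_rot'],o['q'],o['force'],o['opening'])
E
```

```text
[601.22575234 -46.46988281  39.94338192] [ 6.19069198e-05  9.99198412e-01  4.00314243e-02 -1.21524478e-04] [-0.3833639   0.80339662  0.57920961  2.04058325 -0.84905649  0.55227677
 -0.67898123] [-3.02030238 -0.61616097  8.14738175] 12.102089635000564
```

Emit:
{"name": "drive_tool", "arguments": {
  "deltas": [
    [0,0,0,0,0,0,0],
    [0,0,0,0,0,0,0.5],
    [0,0,0,0,0,0,1],
    [0,0,0,0,0,0,1],
    [0,0,0,0,0,0,1],
    [0,0,-50,0,0,0,1],
    [0,0,-50,0,0,0,1],
    [0,50,0,0,0,8,1],
    [0,50,0,0,0,8,1],
    [0,0,0,0,0,8,1]
  ]
}}

```text
clock: 7.28
position: [602.0, -150.8, 140.3]
tool_rot: [0.001, 0.985, -0.174, 0.001]
force: [0.6, 0.8, -0.3]
opening: 85.2
gripper_force: 0.0
```

```bash
python3 - <<'E'
from m import *
o=status.observe(); print(o['position'],o['tool_rot'],o['q'])
O=np.array([655.8,67.4]);a=-.0907;X=np.array([np.cos(a),np.sin(a)]);Y=np.array([-X[1],X[0]])
K=O-45*X-118*Y
for n,r in(('top',(275,180,325,225)),('side',(290,200,345,245))):
    c=shot(n); M=masks(c)
    for k,z in(('red',22),('green',9)):
        p=pts(M[k],r); w=np.array([ray(c,q,z)[:2] for q in p])-K if len(p) else None
        if w is None: print(n,k,'none'); continue
        f=w[np.hypot(*w.T)>38] if k=='red' else w
        print(n,k,len(p),len(f),np.arctan2((f@X).mean(),(f@Y).mean()) if len(f) else '')
cv2.imwrite('pics/s2.png',cv2.resize(c['pixels'][135:300,240:420],None,fx=3.5,fy=3.5,interpolation=cv2.INTER_CUBIC))
E
```

```text
[ 602.01377938 -150.80357066  140.29449257] [ 1.08362799e-03  9.84820901e-01 -1.73567773e-01  9.19890367e-04] [-0.36464775  0.74322648  0.84910538  1.95949971 -0.78108149  0.80268846
 -0.98576253]
top red none
top green none
side red 90 10 1.3678459374642304
side green 5 5 1.4058766109593912
```

View pics/s2.png

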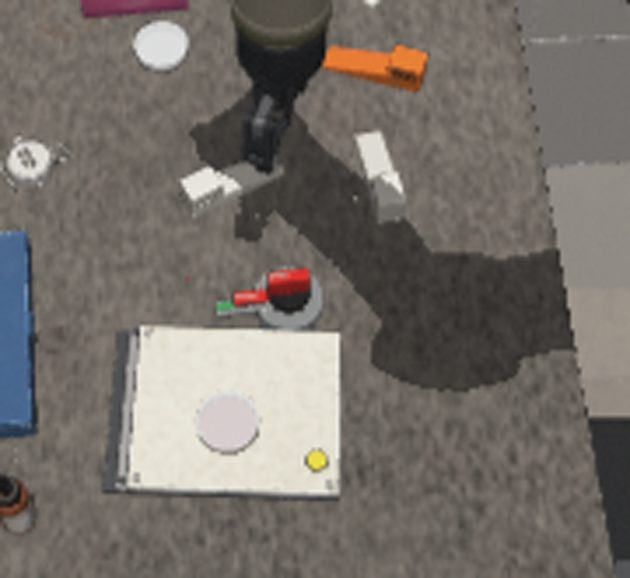

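The arm points at the green mark, at about 1.38 rad: arm tip (237,298), mark (223,308). Next is the wedge.

Emit:
{"name": "drive_tool", "arguments": {
  "deltas": [
    [0,0,0,0,0,1,1],
    [-20,47.8,0,0,0,0,1],
    [-20,47.8,0,0,0,0,1],
    [-20,47.8,0,0,0,0,1],
    [-20,47.8,0,0,0,0,1],
    [0,0,40,0,0,0,1],
    [0,0,20,0,0,0,1],
    [0,0,0,0,0,0,1]
  ]
}}

```text
clock: 8.38
position: [460.8, -296.4, 78.4]
tool_rot: [-0.001, 0.984, -0.176, -0.001]
force: [0.0, 0.3, 0.0]
opening: 85.2
gripper_force: 0.0
```

```bash
python3 - <<'E'
from m import *
o=status.observe(); print(o['position'],o['tool_rot'],o['q'])
c=shot('side'); cv2.imwrite('pics/s3.png',cv2.resize(c['pixels'][100:220,290:420],None,fx=4.5,fy=4.5,interpolation=cv2.INTER_CUBIC))
E
```

```text
[ 460.82998564 -296.38109177   78.41283867] [-6.05169532e-04  9.84383713e-01 -1.76032690e-01 -9.12252244e-04] [ 0.02879331  0.72853347  0.6828215   2.15343941 -0.88970137  0.57188805
 -0.54564872]
```

View pics/s3.png

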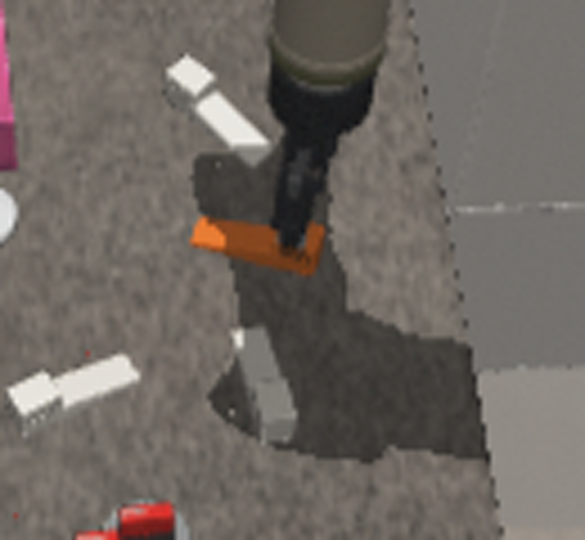

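The near finger at (290,245) is beside the grip block, around (300,240), and the neighbouring white wedges are clear. Descend and close.

Emit:
{"name": "drive_tool", "arguments": {
  "deltas": [
    [-0.7,4.6,30,0,0,0.7,1],
    [0,0,30,0,0,0,1],
    [0,0,11,0,0,0,1],
    [0,0,0,0,0,0,1],
    [0,0,0,0,0,0,0.6],
    [0,0,0,0,0,0,0],
    [0,0,0,0,0,0,0],
    [0,0,0,0,0,0,0],
    [0,0,0,0,0,0,0],
    [0,0,0,0,0,0,0]
  ],
  "grip_force": 60
}}

```text
clock: 9.68
position: [459.2, -301.4, 9.0]
tool_rot: [-0.0, 0.983, -0.183, 0.001]
force: [-0.2, 1.9, 6.7]
opening: 27.1
gripper_force: 58.9
```

```bash
cat > w.py <<'E'
from m import *
o=status.observe(); print(o['position'],o['tool_rot'],o['force'],o['opening'],o['gripper_force'])
T=o['position'];q=o['tool_rot']; ang=2*np.arctan2(q[2],q[1]); x=np.array([np.cos(ang),np.sin(ang)])
print('tool x deg',np.degrees(ang))
for n in('top','side'):
    c=shot(n); p=pts(masks(c)['orange'],(100,100,480,300))
    if len(p)<5: print(n,len(p)); continue
    w=np.array([ray(c,r,max(T[2]-6,0)+6)[:2] for r in p]); d=w-T[:2]; l=d@x
    for lo,hi in((25,50),(50,75),(70,85)):
        s=(l>lo)&(l<hi); print(n,lo,hi,s.sum(),'lat',(d[s]@np.array([-x[1],x[0]])).mean().round(1))
    print('tip along',np.percentile(l,98).round(1),len(p))
E
python3 w.py
```

```text
[ 459.20560878 -301.35995325    8.96016654] [-2.33569767e-05  9.83108978e-01 -1.83020368e-01  5.31575137e-04] [-0.23801072  1.87710358  6.68525755] 27.086884232117598 58.948801159858704
tool x deg -21.091477734805913
top 0
side 25 50 54 lat 1.3
side 50 75 47 lat 2.8
side 70 85 27 lat 3.9
tip along 84.9 140
```

Emit:
{"name": "drive_tool", "arguments": {
  "deltas": [
    [0,0,-35,0,0,0,0],
    [0,0,-35,0,0,0,0],
    [0,0,0,0,0,-8,0],
    [0,0,0,0,0,-7.9,0],
    [-4.7,-40,0,0,0,0,0],
    [-4.7,-45,0,0,0,0,0],
    [-4.7,-50,0,0,0,0,0],
    [-4.7,-50,0,0,0,0,0],
    [-4.7,-50,0,0,0,0,0],
    [-4.7,-50,0,0,0,0,0]
  ]
}}

```text
clock: 11.02
position: [456.6, -13.3, 78.5]
tool_rot: [-0.0, 0.999, -0.045, 0.0]
force: [0.9, 0.3, -2.2]
opening: 27.0
gripper_force: 59.1
```

Emit:
{"name": "drive_tool", "arguments": {
  "deltas": [
    [-4.7,-50,0,0,0,0,0],
    [-4.7,-50,0,0,0,0,0],
    [0,0,20,0,0,0,0],
    [0,0,20,0,0,0,0],
    [0,0,0,0,0,0,0],
    [0,0,0,0,0,0,0]
  ]
}}

```text
clock: 11.78
position: [456.4, 85.0, 38.8]
tool_rot: [-0.0, 0.999, -0.046, 0.0]
force: [-0.4, -0.1, -1.8]
opening: 26.9
gripper_force: 59.2
```

```bash
python3 w.py; python3 - <<'E'
from m import *
a=shot('top'); b=shot('side')
A=cv2.resize(a['pixels'][150:290,220:330],None,fx=3.5,fy=3.5); B=cv2.resize(b['pixels'][190:330,280:400],None,fx=3.5,fy=3.5)
cv2.imwrite('pics/s4.png',np.hstack([A,B])[:, :800])
E
```

```text
[456.44884264  85.01476318  38.78697991] [-3.68314798e-05  9.98948096e-01 -4.58551488e-02  8.00349404e-05] [-0.40997045 -0.10143526 -1.78092296] 26.892151100586634 59.16388928890228
tool x deg -5.256456228046542
top 25 50 7 lat -7.6
top 50 75 10 lat -2.5
top 70 85 7 lat -2.7
tip along 86.3 25
side 25 50 72 lat 0.2
side 50 75 72 lat 1.1
side 70 85 36 lat 1.6
tip along 88.6 230
```

View pics/s4.png

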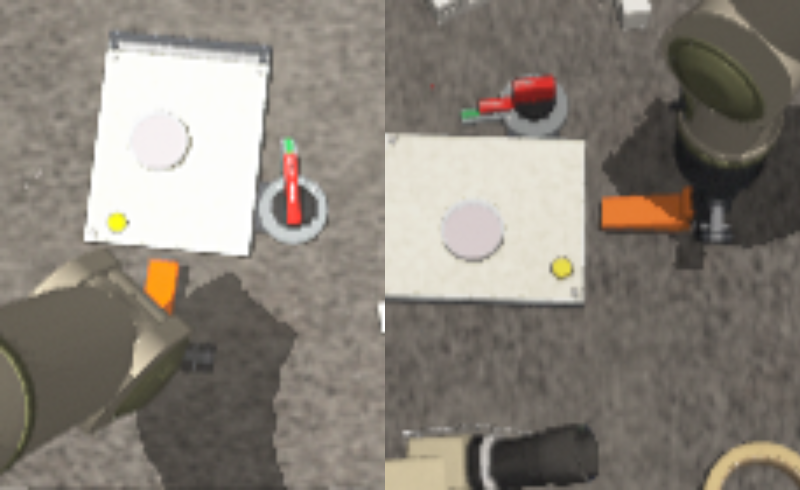

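The wedge (left view: thin end at (163,265); right view: (603,212)) is aligned with the middle of the plate's front edge. The clamp arm is on green. Lower it onto the worktop.

Emit:
{"name": "drive_tool", "arguments": {
  "deltas": [
    [0,0,15,0,0,0,0],
    [0,0,10,0,0,0,0],
    [0,0,3,0,0,0,0],
    [0,0,2,0,0,0,0],
    [0,0,0,0,0,0,0],
    [0,0,0,0,0,0,0]
  ]
}}

```text
clock: 12.72
position: [456.4, 85.4, 8.9]
tool_rot: [0.0, 0.999, -0.045, 0.0]
force: [-1.8, -1.6, 7.4]
opening: 27.1
gripper_force: 60.0
```

Emit:
{"name": "drive_tool", "arguments": {
  "deltas": [
    [10,0,0,0,0,0,0],
    [10,0,0,0,0,0,0],
    [8,0,0,0,0,0,0],
    [6,0,0,0,0,0,0],
    [6,0,0,0,0,0,0],
    [5,0,0,0,0,0,0],
    [5,0,0,0,0,0,0],
    [0,0,0,0,0,0,0]
  ]
}}

```text
clock: 13.72
position: [499.2, 81.8, 8.9]
tool_rot: [-0.001, 0.999, -0.045, -0.005]
force: [-21.0, 1.3, 24.0]
opening: 27.3
gripper_force: 62.0
```

```bash
python3 w.py
```

```text
[499.21746307  81.75841633   8.88850591] [-0.00127967  0.99897671 -0.04488487 -0.00540749] [-20.96461329   1.34624104  24.01849059] 27.306529933956934 61.952723264694214
tool x deg -5.14523562046642
top 0
side 25 50 67 lat 0.0
side 50 75 24 lat 1.3
side 70 85 0 lat nan
tip along 57.1 130w.py:10: RuntimeWarning: Mean of empty slice.
  s=(l>lo)&(l<hi); print(n,lo,hi,s.sum(),'lat',(d[s]@np.array([-x[1],x[0]])).mean().round(1))
  ret = ret.dtype.type(ret / rcount)
```

Emit:
{"name": "drive_tool", "arguments": {
  "deltas": [
    [4,0,0,0,0,0,0],
    [4,0,0,0,0,0,0],
    [3,0,0,0,0,0,0],
    [0,0,0,0,0,0,0],
    [0,0,0,0,0,0,0]
  ]
}}

```text
clock: 14.45
position: [509.8, 81.0, 8.8]
tool_rot: [-0.001, 0.999, -0.045, -0.006]
force: [-21.7, 1.8, 23.7]
opening: 27.3
gripper_force: 61.9
```

```bash
python3 w.py; python3 - <<'E'
from m import *
O=np.array([655.8,67.4]);a=-.0907;X=np.array([np.cos(a),np.sin(a)]);Y=np.array([-X[1],X[0]])
T=status.observe()['position'][:2]-O; print('stand tcp',T@X,T@Y)
b=shot('side'); b0=pickle.load(open('side0.pkl','rb'))
# front plate edge in side view along columns: rows off-centre, sub-pixel right edge of white
for row in (228,240,262,274):
    e=[]
    for c in(b0,b):
        g=c['pixels'][row-1:row+2,325:350].astype(float).min(2).mean(0); th=150; i=np.nonzero(g>th)[0].max(); e.append(325+i+(g[i]-th)/(g[i]-g[i+1]))
    print(row,np.round(e,2))
P=[(*(O-94*X+d*Y),18.) for d in(-60,60)]; Q=[(p[0],p[1],22.) for p in P]; print(proj(b,P),proj(b,Q))
cv2.imwrite('pics/s5.png',cv2.resize(b['pixels'][190:300,270:390],None,fx=5,fy=5,interpolation=cv2.INTER_CUBIC))
E
```

```text
[509.77504562  80.98244282   8.81305369] [-0.00144527  0.99898302 -0.04469624 -0.00575134] [-21.74670776   1.8104571   23.7383394 ] 27.282311696459796 61.94978713989258
tool x deg -5.123608708050256
top 0
side 25 50 67 lat 0.1
side 50 75 0 lat nan
side 70 85 0 lat nan
tip along 46.6 107
stand tcp -146.68342622551953 0.34346128582059343w.py:10: RuntimeWarning: Mean of empty slice.
  s=(l>lo)&(l<hi); print(n,lo,hi,s.sum(),'lat',(d[s]@np.array([-x[1],x[0]])).mean().round(1))
  ret = ret.dtype.type(ret / rcount)
Traceback (most recent call last):
ValueError: zero-size array to reduction operation maximum which has no identity
```

Emit:
{"name": "drive_tool", "arguments": {
  "deltas": [
    [3,0,-1,0,0,0,0],
    [3,0,0,0,0,0,0],
    [2,0,0,0,0,0,0],
    [0,0,0,0,0,0,0],
    [0,0,0,0,0,0,0],
    [0,0,0,0,0,0,0]
  ]
}}

```text
clock: 15.35
position: [525.0, 79.5, 9.2]
tool_rot: [-0.0, 0.999, -0.045, -0.0]
force: [-2.5, 1.8, -4.9]
opening: 27.3
gripper_force: 59.1
```

```bash
python3 - <<'E'
from m import *
O=np.array([655.8,67.4]);a=-.0907;X=np.array([np.cos(a),np.sin(a)]);Y=np.array([-X[1],X[0]])
o=status.observe(); T=o['position'][:2]-O; print('stand tcp',T@X,T@Y,o['position'],o['tool_rot'],o['force'])
b=shot('side'); b0=pickle.load(open('side0.pkl','rb'))
for row in (232,240,262,272):
    e=[]
    for c in(b0,b):
        g=c['pixels'][row-1:row+2,325:350].astype(float).min(2).mean(0); e.append(g[:20].round().astype(int).tolist())
    print(row,e)
P=[(*(O-95*X+d*Y),h) for d in(-60,60) for h in(18.,22.)]; print(proj(b,P).round(2).tolist())
cv2.imwrite('pics/s5.png',np.hstack([cv2.resize(x['pixels'][195:295,270:350],None,fx=5,fy=5,interpolation=cv2.INTER_CUBIC) for x in(b0,b)]))
E
```

```text
stand tcp -131.37806987638632 0.17459638942148636 [524.97776414  79.47353858   9.2450892 ] [-1.06160172e-04  9.98978564e-01 -4.51864372e-02 -6.22771499e-05] [-2.51816175  1.82686187 -4.92352415]
232 [[212, 213, 212, 213, 209, 213, 213, 212, 210, 210, 211, 215, 110, 105, 102, 94, 86, 92, 96, 95], [214, 193, 161, 129, 114, 115, 116, 115, 114, 114, 115, 115, 64, 46, 46, 68, 70, 68, 66, 68]]
240 [[208, 207, 208, 212, 211, 207, 205, 205, 209, 211, 208, 217, 97, 89, 92, 96, 95, 96, 95, 99], [115, 112, 113, 115, 114, 112, 111, 111, 113, 114, 113, 119, 54, 46, 30, 23, 27, 29, 30, 33]]
262 [[203, 205, 206, 203, 192, 193, 184, 201, 205, 206, 207, 217, 113, 97, 98, 96, 89, 93, 99, 103], [206, 207, 208, 183, 178, 171, 168, 186, 204, 206, 208, 208, 111, 98, 99, 98, 91, 74, 62, 59]]
272 [[204, 204, 203, 200, 202, 204, 206, 207, 178, 177, 194, 164, 100, 80, 76, 92, 97, 85, 74, 81], [205, 206, 204, 202, 205, 208, 209, 208, 178, 161, 182, 178, 103, 81, 78, 92, 99, 86, 76, 81]]
[[336.73, 234.88], [336.78, 234.37], [336.31, 269.72], [336.35, 269.28]]
```

View pics/s5.png

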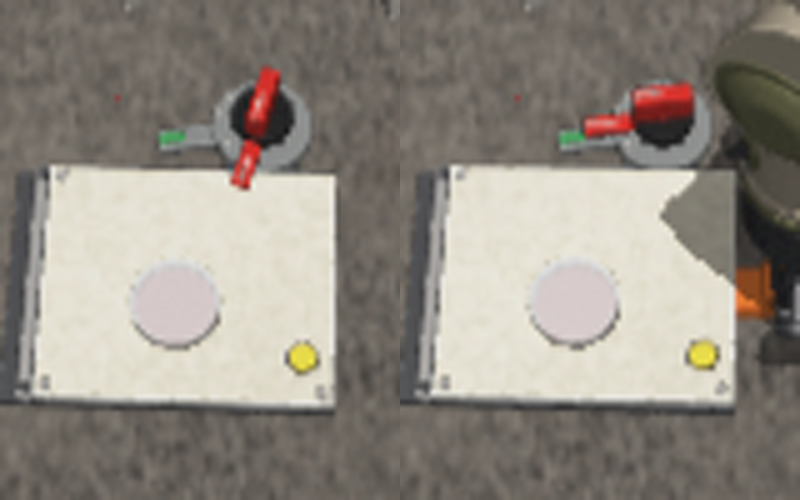

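The plate's front has risen: the yellow dot went from row 357 to 354 in the 5x crops, roughly 5 mm. The clamp is on green and the dish is in place. The wedge slid a bit deep (about 51 mm), so I'll back off to about 44 mm and seat it lightly.

Emit:
{"name": "drive_tool", "arguments": {
  "deltas": [
    [-3,0,0.3,0,0,0,0],
    [-3,0,0,0,0,0,0],
    [-1,0,0,0,0,0,0],
    [0,0,0,0,0,0,0],
    [0,0,0,0,0,0,0],
    [0,0,0,0,0,0,0]
  ]
}}

```text
clock: 16.15
position: [518.2, 79.7, 9.0]
tool_rot: [0.0, 0.999, -0.045, 0.0]
force: [0.9, -0.2, -4.3]
opening: 27.2
gripper_force: 59.2
```

```bash
cat > f.py <<'E'
from m import *
O=np.array([655.8,67.4]);a=-.0907;X=np.array([np.cos(a),np.sin(a)]);Y=np.array([-X[1],X[0]])
o=status.observe(); T=o['position'][:2]-O; print('stand tcp',T@X,T@Y,o['position'],o['tool_rot'],o['force'],o['gripper_force'])
b=shot('side'); b0=pickle.load(open('side0.pkl','rb'))
r=[]
for c in(b0,b):
    im=c['pixels'][255:275,320:340].astype(float); w=np.clip(im[...,2]-im[...,0]-40,0,None); yy,xx=np.mgrid[255:275,320:340]
    r.append([(w*xx).sum()/w.sum(),(w*yy).sum()/w.sum()])
p=ray(b0,r[0],18); e=proj(b,[(p[0],p[1],18),(p[0],p[1],22)])
k=(100-(p[:2]-O)@X)/195
print('dot',np.round(r,2),'lip lift est',(r[1][1]-r[0][1])/(e[1]-e[0])[1]*4/k)
E
python3 f.py
```

```text
stand tcp -138.159460088174 -0.18043279684395586 [518.19209132  79.73419784   8.99665807] [ 1.41410473e-04  9.98967282e-01 -4.54348614e-02  1.54224799e-04] [ 0.85497174 -0.22549247 -4.29849115] 59.19695556163788
dot [[330.09 266.05]
 [332.44 262.77]] lip lift est 32.58266873995937
```

Emit:
{"name": "drive_tool", "arguments": {
  "deltas": [
    [0,0,0.5,0,0,0,0],
    [0,0,0,0,0,0,0],
    [0,0,0,0,0,0,0],
    [0,0,0,0,0,0,0]
  ]
}}

```text
clock: 16.7
position: [518.2, 79.8, 8.9]
tool_rot: [-0.0, 0.999, -0.045, 0.0]
force: [0.4, -0.7, 6.3]
opening: 27.3
gripper_force: 60.4
```

```bash
sed -i 's/w=np.clip(im\[...,2\]-im\[...,0\]-40,0,None)/w=np.clip(im[...,1]-im[...,0]-20,0,None)*(im[...,1]>150)/' f.py; python3 f.py
```

```text
stand tcp -138.1746554776741 -0.14738409140999487 [518.1799518   79.76848704   8.87963566] [-6.90588454e-05  9.98967074e-01 -4.54389719e-02  2.83479988e-04] [ 0.43366356 -0.73740232  6.28801727] 60.381508469581604
dot [[330.07 265.95]
 [330.02 265.63]] lip lift est 3.1724999026451925
```

```bash
python3 -c "
from workcell import job; print(job.hand_in())"
```

```text
the job is handed in; nothing more can be done
None
```

I handed the job in at about 17 s, and no verdict came back. The clamp measured about 1.37 rad against the green mark. The gripped wedge is seated under the middle of the front edge, lifting it about 3–4 mm by camera and geometry. The dish on the plate looked unmoved, and I saw no contact with the tape roll or the spare dish.

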